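# Tip a parts carton flat and push it home against the bench stop

### The job

Push over the tall red carton so that it falls towards the yellow steel bench stop and lies flat with its orange lid face up, then push it along the bench until its leading end sits flush against the stop. Only push with the fingers: do not grasp, lift or carry the carton. Leave the blue carton, the piston and the oil filter standing where they are.

Things in the scene. Friction and masses are not known exactly. Their poses are not given: they have to be found in the camera images.
- red_carton: Loose carton to push over, 0.35 to 0.6 kg, red and white, orange lid. Stands on its small end: 120 mm wide (x), 90 deep (y), 180 tall (z). Origin: centre of the end it stands on at the start. The orange lid is its +y face, looking away from the stop; -y looks to the stop, yaw off by up to 0.3 rad, 230 to 360 mm of bare bench between. Lid up means its y axis points up.
- carton_mid (a point): Centre of the red carton's volume, 90 mm along its z from its origin. Pushed about 150 mm up on the lid face the carton tips rather than slides; past its balance point (27 degrees, top moved about 80 mm) it falls by itself onto its -y face. Lying, it slides when the end it stood on is pushed 20 to 70 mm above the bench, with less than 12 N.
- carton_edge (a point): Middle of the red carton's lower edge towards the stop (45 mm along -y from its origin): the edge it tips over, which stays on the bench all through. Once the carton lies, this is the bench-level middle of its rear end, the one to push.
- end_a (a point): Corner of the red carton's top end: 60 mm along +x, 45 mm along -y, 180 mm along z from its origin. Once the carton lies flat this is a bench-level corner of the leading end that meets the stop.
- end_b (a point): The other such corner: 60 mm along -x, 45 mm along -y, 180 mm along z from the carton's origin.
- stop: Straight bench stop, a fixed yellow steel angle bolted to the bench, 500 mm long (its x), its upright flange 30 mm high and 6 mm thick. Origin at bench level in the middle of the upright face that looks to the red carton; the y axis points out of that face, horizontally, towards the side where the cartons stand; the metal lies at negative y, to -37 mm. Rigid.
- blue_carton: Loose blue and white carton standing upright beside the red one, left or right of it as seen facing the stop, at least 40 mm away: 90 mm (x) by 80 mm (y), 150 mm tall, about 0.5 kg. Origin at the centre of its underside, z up. To be left alone.
- piston: Loose aluminium engine piston standing on the bench behind the stop, 66 mm diameter, 60 mm tall. Origin at the centre of its underside. To be left alone.
- oil_filter: Loose orange and white oil filter canister standing behind the stop, 66 mm diameter, 86 mm tall. Origin at the centre of its underside. To be left alone.
Mind the look-alikes: they are no part of the job. Leave any pink or turquoise look-alike of the red_carton alone.

How it is judged:
By the outcome, as a careful person would: the job done as asked, in the order asked, and still so for the second after the job is handed in, with the robot touching nothing.
It also fails if it takes over 48 s, if anything falls off the work surface, if the arm or the gripper's body presses on something with over 40 N, if the wrist force passes 120 N, or if a joint passes its speed limit or range.

### The arm

A 6-joint arm with a two-finger parallel gripper is mounted at the origin on the work surface. World frame = base frame: x ahead of the robot, y to its left, z up, the work surface at z = 0. Lengths are in m, angles in rad, forces in N, time in s.
With the tool pointing down it reaches from about 0.3 to 0.875 m from the base axis. Payload 6.4 kg.
Tool frame: the origin (TCP) lies where the fingers leave the gripper's body, on its centre line; the fingertips stand 73 mm ahead of it and the grasp point (between the pads) lies 54 mm ahead of it (ctrl.pinch_z is the distance from the TCP to the grasp point, in m); z points along the fingers, y is the direction in which the jaws open and shut (so a half turn about z gives the same grasp; the last joint's range is limited). The gripper opens to 85 mm and grips with 20 to 120 N. Pads are 22 mm wide; open, the fingers measure 114 mm over their backs; the gripper's body (76 mm by 85 mm) begins 54 mm behind the grasp point. The pads swing forward as they close: fully open they stand 13 mm farther back than shut.
Start: joints at [0.994, 0.181, 1.607, -0, 1.354, -0.206], TCP at [0.208, 0.536, 0.304] pointing down, gripper open.
Joint ranges: [-2.99, 2.99], [-0.89, 2.07], [0.3, 2.58], [-1.14, 4.28], [0, 2.63], [-3.12, 3.12]. Speed limits (rad/s): [2.57, 2.57, 3.01, 3.14, 3.14, 3.14].

### API

Orientations are given as a unit quaternion [w, x, y, z].
In Python, from bench import ctrl, camera, camera_model gives the robot as it stands.
- The arm moves only by the tool arm_command, never from a script. Its argument "series" is a list of rows, each a list of 7 numbers: the shift along the tool's x, y, z in m, then the turn, a rotation vector about the tool's x, y, z in degrees, then the finger opening in m, from 0 to 0.0854. In form: [[tx, ty, tz, rx, ry, rz, gripper], ...]. A call has exactly 5 rows; each row is the pose to reach, as a shift and turn from the pose commanded when the call began, along the tool's axes at that moment; what a row does not reach only later rows make up. A row lasts 1/10 s, in which the tool goes at most 50 mm and 8.59 degrees, less where a joint would pass 70% of its speed; a pose out of reach is approached as far as the arm can. A call with a gripper value outside its range is refused whole. The fingers move at their own pace and stop on an object; the grip force is fixed at half the most. Time passes only in rows, so rows that repeat a pose let the fingers close, or fill a call up. It gives the time, the measured TCP pose, the force and the opening at its end, in the units of the state.
- ctrl.get_obs(): the state, without advancing time (a new reading comes with each control period).
- camera(name): name is "side" or "top"; returns (picture, depth): 400x640x3 uint8, red, green, blue; 400x640 float32, m along the optical axis (not along the pixel's ray), 0 where there is no reading.
- camera_model(name): a dict with "K" (3x3 intrinsics, pixels), "position" and "attitude" of the camera in the world. Camera axes: x right, y down, z forward; pixel columns grow to the right and rows downward; lengths in m; the calibration is good to about 2 mm. A picture is of the moment at which its call begins. camera_model takes no time and is no camera call.
- ctrl.hand_in(): hands the job in, once; it reports no verdict.
The state is a dict: "time_s": time; "q": joint angles; "dq": joint speeds; "joint_efforts": joint torques, N m; "eef_pos": TCP position; "eef_rot": TCP orientation; "wrist_force": force on the tool from outside, world axes, zero at the start; "torque": the same for the moment, N m; "opening": opening from 0.0 (shut) to 1.0 (fully open).
Only numpy, scipy, OpenCV 4.12 (cv2) and the standard library are available. Lean on these libraries where they do the work, as an engineer would, in place of code of your own. Each camera call takes 0.05 s, during which the arm holds its last target. There are 200 camera calls.

## Working session

There is one attempt and no reset: what is moved stays moved. The work goes in short steps, Python scripts to look and compute and a tool call to move; the robot and the scene stay as the last step left them, time stands still between calls to the robot, and variables do not carry over. Pictures are saved under pics/ and viewed, about 8 in all and at most 12, crops included, and the job is handed in when it is done.

Besides the shell and the picture viewer there is one more tool, called after "Request:" as a command line: name --pt "numbers of a row" for each row, then --argument value for the rest. arm_command: Moves the arm, as the interface text tells. Its arguments: {"type":"object","properties":{"series":{"type":"array","items":{"type":"array","items":{"type":"number"}}}},"required":["series"]}

```bash
mkdir -p pics; ls
cat > h.py <<'E'
import numpy as np,cv2
from scipy.spatial.transform import Rotation as R
from bench import ctrl,camera,camera_model
np.set_printoptions(precision=4,suppress=True)
def rot(q): q=np.asarray(q,float); return R.from_quat(np.r_[q[1:],q[0]]) if q.size==4 else R.from_matrix(q)
def snap(n,f):
    p,d=camera(n); cv2.imwrite(f'pics/{f}.png',p[:,:,::-1]); np.save(f'pics/{f}.npy',d); return p,d
def cloud(n,d):
    m=camera_model(n); K=np.array(m['K']); v,u=np.mgrid[:d.shape[0],:d.shape[1]]
    P=np.stack([(u-K[0,2])/K[0,0]*d,(v-K[1,2])/K[1,1]*d,d],-1)
    return P@rot(m['attitude']).as_matrix().T+np.array(m['position'])
E
python3 - <<'E'
from h import *
for n in('top','side'):
    p,d=snap(n,n+'0'); print(n,camera_model(n))
o=ctrl.get_obs(); print(o)
E
```

```text
pics
top {'K': array([[431.9718,   0.    , 315.1731],
       [  0.    , 431.9718, 198.7009],
       [  0.    ,   0.    ,   1.    ]]), 'position': array([0.3915, 0.1233, 1.247 ]), 'attitude': array([ 0.0491, -0.6985,  0.712 , -0.0524])}
side {'K': array([[371.3589,   0.    , 314.9296],
       [  0.    , 371.3589, 198.7588],
       [  0.    ,   0.    ,   1.    ]]), 'position': array([ 0.2373, -0.0639,  1.1228]), 'attitude': array([-0.1489,  0.8695, -0.4633,  0.084 ])}
{'time_s': 0.1, 'q': array([ 0.9937,  0.1815,  1.6079,  0.    ,  1.3538, -0.2063]), 'dq': array([ 0.0006, -0.0005, -0.002 , -0.0002,  0.0007, -0.0005]), 'joint_efforts': array([  0.0001, -44.5881, -35.2238,  -0.0002,   0.0041,   0.    ]), 'eef_pos': array([0.2081, 0.5356, 0.3031]), 'eef_rot': array([-0.0003,  0.1844,  0.9829, -0.0007]), 'wrist_force': array([-0.3013,  0.264 , -0.4794]), 'torque': array([ 0.0102, -0.0012, -0.0495]), 'opening': 0.9988574560743141}
```

View pics/top0.png

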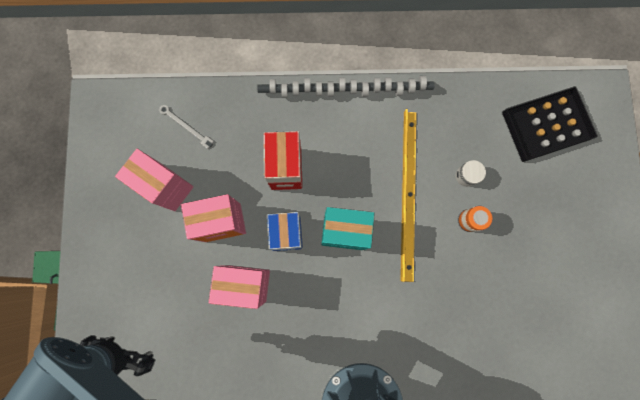

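View pics/side0.png

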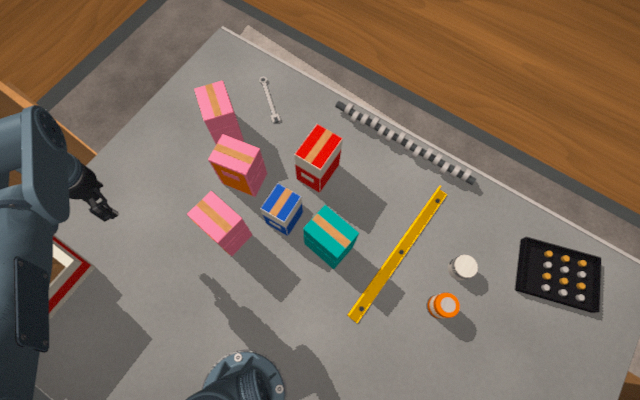

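Top view: the red carton's top is at about (282,155), the blue carton at (284,230), and a turquoise one at (348,228). The stop runs from (411,110) to (408,282). Pink look-alikes stand to the left at (212,217) and nearby. The side view agrees, with the red lid facing away from the stop.

Run:
```python
from h import *
for n in('top','side'):
    d=np.load(f'pics/{n}0.npy'); W=cloud(n,d); img=cv2.imread(f'pics/{n}0.png'); hsv=cv2.cvtColor(img,cv2.COLOR_BGR2HSV)
    z=W[...,2]; print(n,'bench z',np.median(z[200:300,300:400]))
    def rect(name,u0,u1,v0,v1,zl,zh):
        s=np.zeros(z.shape,bool); s[v0:v1,u0:u1]=1; s&=(z>zl)&(z<zh)
        P=W[s]; r=cv2.minAreaRect(P[:,:2].astype(np.float32)); print(name,s.sum(),np.array(r[0]),np.array(r[1]),r[2],'z',np.median(P[:,2])); print(cv2.boxPoints(r))
    if n=='top':
        rect('red',250,315,120,200,.168,.2);rect('blue',262,305,205,255,.138,.165);rect('turq',318,380,200,255,.1,.3)
        rect('pinkA',178,250,190,245,.1,.3);rect('pinkB',112,195,145,210,.1,.3);rect('pinkC',205,270,260,312,.1,.3)
        rect('stop',395,420,105,290,.022,.05); rect('camsh',255,440,75,100,.01,.1);rect('wrench',155,218,100,152,.004,.1)
    else:
        rect('red',292,345,120,195,.168,.2); rect('stop',340,450,180,325,.022,.05)
```

```text
top bench z 0.0009720334940742648
red 1662 [0.6619 0.2003] [0.1213 0.0912] 0.8940569162368774 z 0.18089278535427267
[[0.6006 0.245 ]
 [0.602  0.1537]
 [0.7233 0.1556]
 [0.7219 0.2469]]
blue 1115 [0.4715 0.1986] [0.0902 0.0806] 3.001760721206665 z 0.15099101112464597
[[0.4244 0.2364]
 [0.4286 0.156 ]
 [0.5186 0.1607]
 [0.5144 0.2412]]
turq 1853 [0.4735 0.036 ] [0.1208 0.0909] 82.42839050292969 z 0.1809434230490048
[[ 0.4205 -0.0179]
 [ 0.5106 -0.0298]
 [ 0.5265  0.0899]
 [ 0.4364  0.1019]]
pinkA 2073 [0.5073 0.3836] [0.0923 0.1218] 10.966435432434082 z 0.1805252477657977
[[0.4504 0.4346]
 [0.4735 0.315 ]
 [0.5642 0.3326]
 [0.541  0.4521]]
pinkB 2201 [0.5863 0.5066] [0.215  0.0919] 53.962501525878906 z 0.18050010143135387
[[0.4858 0.4467]
 [0.5602 0.3926]
 [0.6867 0.5665]
 [0.6123 0.6206]]
pinkC 2060 [0.3342 0.3139] [0.1222 0.0911] 82.6268310546875 z 0.18079678350328
[[0.2812 0.2592]
 [0.3716 0.2475]
 [0.3873 0.3686]
 [0.2969 0.3803]]
stop 453 [ 0.5814 -0.1408] [0.0079 0.4991] 85.99512481689453 z 0.02931322572410333
[[ 0.3322 -0.1273]
 [ 0.83   -0.1622]
 [ 0.8306 -0.1543]
 [ 0.3327 -0.1195]]
camsh 2044 [0.8976 0.0195] [0.056  0.5204] 0.4474547207355499 z 0.042157291412461495
[[ 0.8675  0.2795]
 [ 0.8716 -0.2409]
 [ 0.9276 -0.2405]
 [ 0.9236  0.2799]]
wrench 530 [0.7975 0.4956] [0.159  0.1848] 0.4813447594642639 z 0.0063990730898091375
[[0.7172 0.5873]
 [0.7188 0.4025]
 [0.8778 0.4039]
 [0.8762 0.5886]]
side bench z -0.0002872087854620675
red 1241 [0.6602 0.2   ] [0.1219 0.0908] 0.9597219228744507 z 0.179126508554872
[[0.5985 0.2444]
 [0.6    0.1536]
 [0.7219 0.1557]
 [0.7204 0.2464]]
stop 420 [ 0.5709 -0.1238] [0.431 0.291] 26.372068405151367 z 0.0287582003457707
[[ 0.3132 -0.0892]
 [ 0.4425 -0.3499]
 [ 0.8286 -0.1585]
 [ 0.6994  0.1022]]
```

```bash
cat >> h.py <<'E'
L=.062
def goal(tip,tilt,yaw):
    """tip: wanted fingertip middle (world); tilt: deg, tips leading to -y; yaw of the jaw axis, deg. Prints shift and turn in tool axes."""
    o=ctrl.get_obs(); Rc=rot(o['eef_rot']); t=np.radians(tilt)
    z=np.array([0,-np.sin(t),-np.cos(t)]); y=np.array([1.,0,0])
    Rg=R.from_euler('z',yaw,degrees=True)*R.from_matrix(np.c_[np.cross(y,z),y,z])
    p=np.array(tip)-L*Rg.as_matrix()[:,2]; c=np.array(o['eef_pos'])
    print('t',o['time_s'],'tcp',c,'tipnow',c+L*Rc.as_matrix()[:,2],'F',o['wrist_force'],'q',o['q'],'\n goal tcp',p,'shift',Rc.inv().apply(p-c),'turn',np.degrees((Rc.inv()*Rg).as_rotvec()))
E
python3 - <<'E'
from h import *
goal([.661,.285,.245],25,0.9)
E
```

```text
t 0.1 tcp [0.2081 0.5356 0.3031] tipnow [0.2081 0.5355 0.2411] F [-0.3013  0.264  -0.4794] q [ 0.9937  0.1815  1.6079  0.      1.3538 -0.2063] 
 goal tcp [0.6606 0.3112 0.3012] shift [-0.503  -0.0452  0.0018] turn [ 14.7036 -21.9546  66.7381]
```

Request:
arm_command --pt "-0.05 -0.005 0 1.5 -2.2 6.7 0.06" --pt "-0.1 -0.009 0 3 -4.4 13.4 0.06" --pt "-0.15 -0.014 0 4.5 -6.6 20 0.06" --pt "-0.2 -0.018 0 6 -8.8 26.7 0.06" --pt "-0.25 -0.023 0 7.4 -11 33.4 0.06"

```text
time_s: 0.6
eef_pos: [0.4334, 0.4233, 0.3035]
eef_rot: [0.082, 0.459, 0.881, -0.081]
wrist_force: [1.0, 0.8, -0.0]
opening: 0.701
```

```bash
python3 -c "
from h import *
goal([.661,.285,.245],25,0.9)"
```

```text
t 0.6 tcp [0.4334 0.4233 0.3035] tipnow [0.4378 0.4098 0.2432] F [ 0.9802  0.7888 -0.0281] q [ 0.6658  0.3131  1.4597 -0.2169  1.4529  0.0905] 
 goal tcp [0.6606 0.3112 0.3012] shift [-0.2171  0.1235  0.0424] turn [  7.3009 -10.8985  33.0732]
```

Request:
arm_command --pt "-0.043 0.025 0.0085 1.5 -2.2 6.6 0.06" --pt "-0.087 0.049 0.017 2.9 -4.4 13.2 0.06" --pt "-0.13 0.074 0.025 4.4 -6.5 19.8 0.06" --pt "-0.174 0.099 0.034 5.8 -8.7 26.5 0.06" --pt "-0.217 0.1235 0.0424 7.3 -10.9 33.1 0.06"

```text
time_s: 1.1
eef_pos: [0.6581, 0.3137, 0.3006]
eef_rot: [0.154, 0.685, 0.696, -0.152]
wrist_force: [0.6, 0.6, 0.5]
opening: 0.704
```

```bash
python3 -c "
from h import *
goal([.661,.270,.150],25,0.9)"
```

```text
t 1.1 tcp [0.6581 0.3137 0.3006] tipnow [0.6585 0.2875 0.2444] F [0.639  0.6263 0.5145] q [ 0.4148  0.6528  1.0204 -0.4009  1.6418  0.406 ] 
 goal tcp [0.6606 0.2962 0.2062] shift [0.024  0.0022 0.093 ] turn [-0.0181 -0.0019 -0.0249]
```

Request:
arm_command --pt "0.006 0 0.023 0 0 0 0.06" --pt "0.012 0 0.046 0 0 0 0.06" --pt "0.018 0 0.07 0 0 0 0.06" --pt "0.024 0 0.093 0 0 0 0.06" --pt "0.024 0 0.093 0 0 0 0.06"

```text
time_s: 1.6
eef_pos: [0.6549, 0.296, 0.2012]
eef_rot: [0.152, 0.683, 0.697, -0.155]
wrist_force: [-1.0, -0.2, -1.4]
opening: 0.706
```

Run:
```python
from h import *
p,d=snap('side','side1'); cv2.imwrite('pics/side1c.png',cv2.resize(cv2.imread('pics/side1.png')[60:260,150:450],None,fx=2.6,fy=2.6,interpolation=3))
goal([.661,.245,.150],25,0.9)
goal([.661,.165,.155],25,0.9)
```

```text
t 1.65 tcp [0.6559 0.2967 0.204 ] tipnow [0.6561 0.2705 0.1478] F [-0.2236  0.6763  0.3567] q [ 0.3951  0.7093  1.1294 -0.4037  1.4848  0.4469] 
 goal tcp [0.6606 0.2712 0.2062] shift [-0.0241  0.0042  0.0088] turn [-0.1985  0.0064  0.3198]
t 1.65 tcp [0.6559 0.2967 0.204 ] tipnow [0.6561 0.2705 0.1478] F [-0.2236  0.6763  0.3567] q [ 0.3951  0.7093  1.1294 -0.4037  1.4848  0.4469] 
 goal tcp [0.6606 0.1912 0.2112] shift [-0.0987  0.0026  0.0381] turn [-0.1985  0.0064  0.3198]
```

View pics/side1c.png

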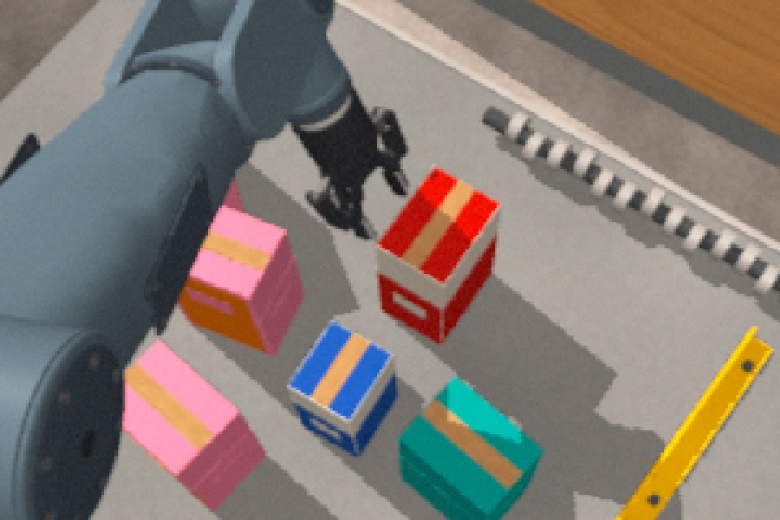

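Both fingertips stand behind the red carton's lid face (crop about (370,235) and (405,190)), clear of everything else. Now I'll tip it.

Request:
arm_command --pt "-0.0085 0.003 0.0035 0 0 0 0.06" --pt "-0.016 0.004 0.0075 0 0 0 0.06" --pt "-0.0225 0.004 0.0105 0 0 0 0.06" --pt "-0.029 0.004 0.0135 0 0 0 0.06" --pt "-0.036 0.004 0.0168 0 0 0 0.06"

```text
time_s: 2.15
eef_pos: [0.6621, 0.2573, 0.2077]
eef_rot: [0.154, 0.684, 0.697, -0.15]
wrist_force: [-1.1, 1.2, 0.9]
opening: 0.7
```

Run:
```python
from h import *
goal([.661,.155,.155],25,0.9)
```

```text
t 2.15 tcp [0.6621 0.2573 0.2077] tipnow [0.6627 0.2313 0.1515] F [-1.0683  1.169   0.9085] q [ 0.3432  0.671   1.1821 -0.4139  1.4453  0.4089] 
 goal tcp [0.6606 0.1812 0.2112] shift [-0.0705 -0.003   0.0289] turn [ 0.1492 -0.1296  0.1884]
```

Request:
arm_command --pt "-0.0075 0 0.003 0 0 0 0.06" --pt "-0.015 -0.001 0.006 0 0 0 0.06" --pt "-0.0225 -0.001 0.009 0 0 0 0.06" --pt "-0.03 -0.001 0.012 0 0 0 0.06" --pt "-0.0375 -0.001 0.015 0 0 0 0.06"

```text
time_s: 2.65
eef_pos: [0.6616, 0.2165, 0.2087]
eef_rot: [0.154, 0.684, 0.697, -0.151]
wrist_force: [0.0, 0.2, 1.1]
opening: 0.707
```

Run:
```python
from h import *
p,d=snap('side','side2'); cv2.imwrite('pics/side2c.png',cv2.resize(cv2.imread('pics/side2.png')[60:260,200:450],None,fx=2.6,fy=2.6,interpolation=3))
goal([.661,.155,.155],25,0.9)
```

```text
t 2.7 tcp [0.6618 0.2153 0.2088] tipnow [0.6622 0.1892 0.1526] F [ 1.179  -0.4247  0.1012] q [ 0.2891  0.6301  1.2442 -0.4245  1.4075  0.3701] 
 goal tcp [0.6606 0.1812 0.2112] shift [-0.0319 -0.0018  0.0122] turn [ 0.0237 -0.0429  0.176 ]
```

View pics/side2c.png

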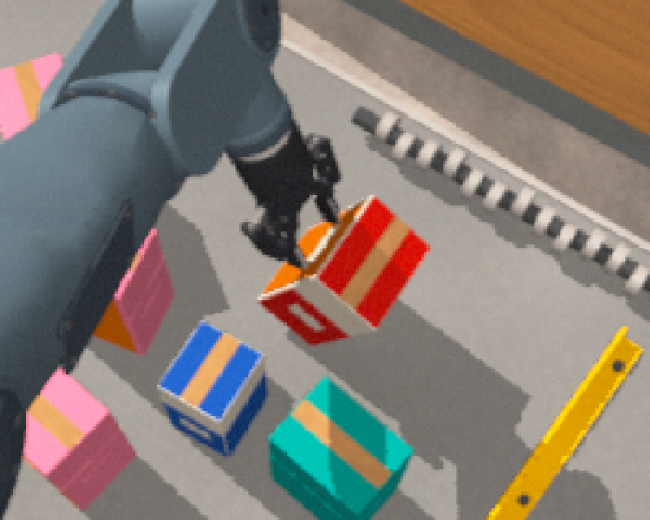

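The carton is leaning about 25° towards the stop with the orange lid behind (crop about (300,260)). I'll push a little further.

Request:
arm_command --pt "-0.008 0 0.003 0 0 0 0.06" --pt "-0.016 0 0.006 0 0 0 0.06" --pt "-0.022 0 0.009 0 0 0 0.06" --pt "-0.022 0 0.009 0 0 0 0.06" --pt "-0.022 0 0.009 0 0 0 0.06"

```text
time_s: 3.2
eef_pos: [0.6621, 0.1936, 0.21]
eef_rot: [0.154, 0.684, 0.697, -0.151]
wrist_force: [0.3, -0.1, -0.6]
opening: 0.705
```

Run:
```python
from h import *
goal([.661,.24,.155],30,0.9)
```

```text
t 3.2 tcp [0.6621 0.1936 0.21  ] tipnow [0.6626 0.1675 0.1538] F [ 0.2754 -0.1169 -0.6371] q [ 0.2596  0.6097  1.273  -0.4287  1.387   0.347 ] 
 goal tcp [0.6605 0.271  0.2087] shift [ 0.0708 -0.0001 -0.0314] turn [ 0.0781 -5.1093  0.1998]
```

Request:
arm_command --pt "0.014 0 -0.006 0 -1 0 0.06" --pt "0.028 0 -0.012 0 -2 0 0.06" --pt "0.042 0 -0.018 0 -3 0 0.06" --pt "0.056 0 -0.024 0 -4 0 0.06" --pt "0.07 0 -0.031 0 -5 0 0.06"

```text
time_s: 3.7
eef_pos: [0.6601, 0.2726, 0.2082]
eef_rot: [0.185, 0.676, 0.69, -0.181]
wrist_force: [-0.3, 0.1, -0.0]
opening: 0.702
```

Run:
```python
from h import *
p,d=snap('side','side3'); cv2.imwrite('pics/side3c.png',cv2.resize(cv2.imread('pics/side3.png')[60:340,180:500],None,fx=2.1,fy=2.1,interpolation=3))
W=cloud('side',d); hsv=cv2.cvtColor(p,cv2.COLOR_RGB2HSV)
z=W[...,2]; s=(z>.08)&(z<.1)&(W[...,0]>.58)&(W[...,0]<.76)&(W[...,1]>-.1)&(W[...,1]<.2)
r=cv2.minAreaRect(W[s][:,:2].astype(np.float32)); print(s.sum(),r,np.median(z[s])); print(cv2.boxPoints(r))
goal([.661,.24,.155],30,0.9)
```

```text
2279 ((0.6620273590087891, 0.06166967377066612), (0.12345029413700104, 0.18095767498016357), 0.8361558318138123) 0.08901498061481572
[[ 0.599   0.1512]
 [ 0.6016 -0.0297]
 [ 0.7251 -0.0279]
 [ 0.7224  0.153 ]]
t 3.75 tcp [0.6595 0.2752 0.2079] tipnow [0.6602 0.2443 0.1542] F [-2.5007  0.8262  0.5963] q [ 0.391   0.7155  1.1321 -0.4855  1.5071  0.4516] 
 goal tcp [0.6605 0.271  0.2087] shift [-0.0041  0.0009  0.0014] turn [ 0.1845 -0.0467  0.412 ]
```

View pics/side3c.png

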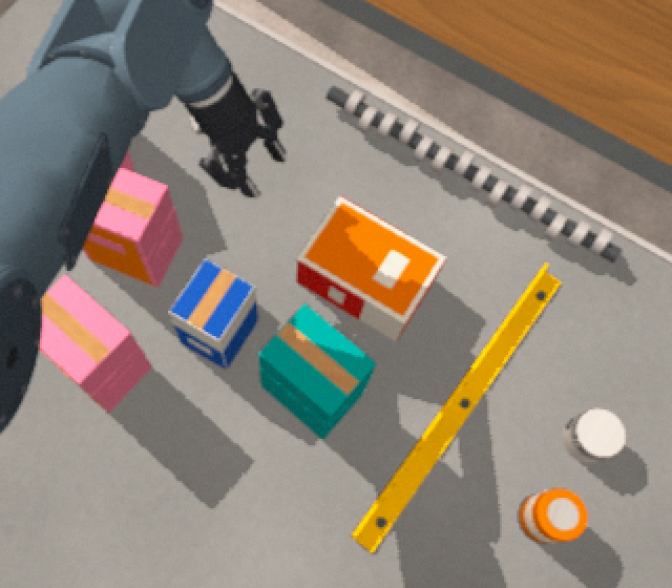

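The carton lies flat with the orange lid up (crop about (370,265)). The neighbours haven't moved. Next I'll lower the fingers behind its rear end.

Run:
```python
from h import *
goal([.663,.195,.045],30,-4)
```

```text
t 3.75 tcp [0.6595 0.2752 0.2079] tipnow [0.6602 0.2443 0.1542] F [-2.5007  0.8262  0.5963] q [ 0.391   0.7155  1.1321 -0.4855  1.5071  0.4516] 
 goal tcp [0.6652 0.2259 0.0987] shift [0.0117 0.0046 0.1193] turn [ 2.6328 -0.0447  4.6566]
```

Request:
arm_command --pt "0.003 0.001 0.03 0.6 0 1.2 0.06" --pt "0.006 0.002 0.06 1.3 0 2.3 0.06" --pt "0.009 0.003 0.09 2 0 3.5 0.06" --pt "0.012 0.0046 0.119 2.6 0 4.7 0.06" --pt "0.012 0.0046 0.119 2.6 0 4.7 0.06"

```text
time_s: 4.25
eef_pos: [0.6637, 0.2198, 0.0943]
eef_rot: [0.174, 0.708, 0.657, -0.193]
wrist_force: [-0.1, -0.0, 0.1]
opening: 0.697
```

Run:
```python
from h import *
goal([.661,.155,.045],30,-4)
goal([.653,.038,.045],30,-4)
```

```text
t 4.25 tcp [0.6637 0.2198 0.0943] tipnow [0.6609 0.1888 0.0406] F [-0.0741 -0.0232  0.0504] q [ 0.3139  0.8273  1.1979 -0.491   1.3656  0.5508] 
 goal tcp [0.6632 0.1859 0.0987] shift [-0.0315  0.002   0.0131] turn [-0.5037  0.0909 -0.0842]
t 4.25 tcp [0.6637 0.2198 0.0943] tipnow [0.6609 0.1888 0.0406] F [-0.0741 -0.0232  0.0504] q [ 0.3139  0.8273  1.1979 -0.491   1.3656  0.5508] 
 goal tcp [0.6552 0.0689 0.0987] shift [-0.133   0.0029  0.0719] turn [-0.5037  0.0909 -0.0842]
```

Request:
arm_command --pt "-0.0106 0.0004 0.0058 0 0 0 0.06" --pt "-0.0212 0.001 0.0116 0 0 0 0.06" --pt "-0.032 0.001 0.0174 0 0 0 0.06" --pt "-0.0424 0.001 0.023 0 0 0 0.06" --pt "-0.053 0.001 0.029 0 0 0 0.06"

```text
time_s: 4.75
eef_pos: [0.6633, 0.1605, 0.1023]
eef_rot: [0.177, 0.708, 0.657, -0.187]
wrist_force: [1.8, 4.1, 1.8]
opening: 0.7
```

```bash
cat > look.py <<'E'
from h import *
import sys
p,d=snap('side',sys.argv[1])
W=cloud('side',d)
z=W[...,2]; s=(z>.083)&(z<.095)&(W[...,0]>.54)&(W[...,0]<.78)&(W[...,1]>-.18)&(W[...,1]<.16)
hsv=cv2.cvtColor(p,cv2.COLOR_RGB2HSV); s&=hsv[...,2]>90; s=cv2.morphologyEx(s.astype(np.uint8),cv2.MORPH_OPEN,np.ones((3,3)))>0
r=cv2.minAreaRect(W[s][:,:2].astype(np.float32)); B=cv2.boxPoints(r); print(s.sum(),r); print(B)
n=np.array([.0698,.9976]); print('dist to stop face',(B-[.3327,-.1195])@n)
E
python3 look.py side4; python3 -c "
from h import *
goal([.653,.038,.045],30,-4)"
```

```text
2267 ((0.653086245059967, 0.02913757413625717), (0.18086418509483337, 0.12448365241289139), 86.26769256591797)
[[ 0.5851 -0.0571]
 [ 0.7093 -0.0652]
 [ 0.7211  0.1153]
 [ 0.5969  0.1234]]
dist to stop face [0.0799 0.0805 0.2614 0.2608]
t 4.8 tcp [0.6631 0.1584 0.1021] tipnow [0.6609 0.1275 0.0484] F [ 0.2783 -0.716  -0.5628] q [ 0.2337  0.7625  1.2914 -0.5173  1.2974  0.5055] 
 goal tcp [0.6552 0.0689 0.0987] shift [-0.0761 -0.0012  0.0478] turn [-0.0247 -0.0592 -0.3437]
```

The carton is square to the stop now, with 80 mm left to go.

Request:
arm_command --pt "-0.011 0 0.007 0 0 0 0.06" --pt "-0.022 0 0.014 0 0 0 0.06" --pt "-0.034 -0.001 0.021 0 0 0 0.06" --pt "-0.045 -0.001 0.028 0 0 0 0.06" --pt "-0.056 -0.001 0.035 0 0 0 0.06"

```text
time_s: 5.3
eef_pos: [0.6566, 0.0943, 0.0984]
eef_rot: [0.176, 0.708, 0.657, -0.189]
wrist_force: [0.0, 4.5, 2.8]
opening: 0.709
```

```bash
python3 look.py side5; python3 -c "
from h import *
goal([.6545,.0385,.045],30,-4)"
```

```text
2376 ((0.6452715992927551, -0.037016093730926514), (0.1807987540960312, 0.123196542263031), 85.99813842773438)
[[ 0.5775 -0.1229]
 [ 0.7004 -0.1315]
 [ 0.713   0.0489]
 [ 0.5901  0.0575]]
dist to stop face [0.0137 0.0137 0.1945 0.1945]
t 5.35 tcp [0.6563 0.092  0.0981] tipnow [0.654  0.0611 0.0444] F [ 0.104  -2.2385 -0.2891] q [ 0.1429  0.7161  1.3814 -0.5458  1.2221  0.4557] 
 goal tcp [0.6567 0.0694 0.0987] shift [-0.0198  0.002   0.0107] turn [-0.1686 -0.016  -0.2913]
```

Request:
arm_command --pt "-0.003 0 0.0016 0 0 0 0.06" --pt "-0.006 0 0.0032 0 0 0 0.06" --pt "-0.0085 0 0.0046 0 0 0 0.06" --pt "-0.0105 0 0.0057 0 0 0 0.06" --pt "-0.012 0 0.0066 0 0 0 0.06"

```text
time_s: 5.85
eef_pos: [0.6556, 0.0818, 0.0983]
eef_rot: [0.176, 0.708, 0.657, -0.189]
wrist_force: [0.1, 2.6, -1.7]
opening: 0.702
```

```bash
python3 look.py side6; python3 -c "
from h import *
goal([.6545,.0385,.045],30,-4)"
```

```text
2392 ((0.6442824006080627, -0.049660854041576385), (0.18033285439014435, 0.12291262298822403), 85.59398651123047)
[[ 0.5761 -0.1348]
 [ 0.6986 -0.1443]
 [ 0.7125  0.0355]
 [ 0.5899  0.045 ]]
dist to stop face [0.0017 0.0008 0.1812 0.182 ]
t 5.9 tcp [0.6556 0.0815 0.0984] tipnow [0.6534 0.0507 0.0446] F [ 0.8551  2.461  -0.6312] q [ 0.1276  0.7078  1.3945 -0.5497  1.2091  0.4449] 
 goal tcp [0.6567 0.0694 0.0987] shift [-0.0106  0.0019  0.0057] turn [-0.0831 -0.0925 -0.2215]
```

Request:
arm_command --pt "-0.0008 0 0.0004 0 0 0 0.06" --pt "-0.0016 0 0.0008 0 0 0 0.06" --pt "-0.0024 0 0.0012 0 0 0 0.06" --pt "-0.003 0 0.0016 0 0 0 0.06" --pt "-0.003 0 0.0016 0 0 0 0.06"

```text
time_s: 6.4
eef_pos: [0.6554, 0.0795, 0.0987]
eef_rot: [0.175, 0.708, 0.658, -0.188]
wrist_force: [-0.6, 6.2, -0.6]
opening: 0.699
```

```bash
python3 look.py side7; python3 -c "
from h import *
goal([.6545,.0385,.045],30,-4)"
```

```text
2403 ((0.6444377899169922, -0.051450587809085846), (0.1806565821170807, 0.12337487190961838), 85.99638366699219)
[[ 0.5766 -0.1373]
 [ 0.6997 -0.1459]
 [ 0.7123  0.0344]
 [ 0.5892  0.043 ]]
dist to stop face [-0.0007 -0.0007  0.18    0.18  ]
t 6.45 tcp [0.6554 0.0795 0.0987] tipnow [0.6532 0.0487 0.0449] F [-1.0725  5.6188 -0.2838] q [ 0.1241  0.705   1.3979 -0.5492  1.2056  0.442 ] 
 goal tcp [0.6567 0.0694 0.0987] shift [-0.0086  0.002   0.0049] turn [-0.0388 -0.1983 -0.2189]
```

Request:
arm_command --pt "-0.0008 0 0.0004 0 0 0 0.06" --pt "-0.0016 0 0.0008 0 0 0 0.06" --pt "-0.0024 0 0.0012 0 0 0 0.06" --pt "-0.003 0 0.0016 0 0 0 0.06" --pt "-0.003 0 0.0016 0 0 0 0.06"

```text
time_s: 6.95
eef_pos: [0.655, 0.0788, 0.0988]
eef_rot: [0.175, 0.708, 0.658, -0.186]
wrist_force: [-2.6, 16.6, 1.4]
opening: 0.704
```

```bash
python3 look.py side8; python3 -c "
from h import *
goal([.6545,.0385,.045],30,-4)"
```

```text
2403 ((0.6447458267211914, -0.05172033607959747), (0.1807195544242859, 0.12433378398418427), 86.20768737792969)
[[ 0.5767 -0.1378]
 [ 0.7008 -0.146 ]
 [ 0.7128  0.0343]
 [ 0.5887  0.0426]]
dist to stop face [-0.0012 -0.0007  0.18    0.1795]
t 7.0 tcp [0.655  0.0789 0.0988] tipnow [0.6529 0.0483 0.0449] F [-3.0586 17.3252  1.1015] q [ 0.1222  0.7022  1.4012 -0.5465  1.2016  0.4389] 
 goal tcp [0.6567 0.0694 0.0987] shift [-0.008   0.0023  0.0047] turn [ 0.0241 -0.4167 -0.1753]
```

The force rose to 17 N with the carton no longer moving, so it is seated. Backing off.

Request:
arm_command --pt "0.005 0 -0.003 0 0 0 0.06" --pt "0.015 0 -0.009 0 0 0 0.06" --pt "0.03 0 -0.018 0 0 0 0.06" --pt "0.05 0 -0.03 0 0 0 0.06" --pt "0.07 0 -0.04 0 0 0 0.06"

```text
time_s: 7.5
eef_pos: [0.6617, 0.1567, 0.0991]
eef_rot: [0.176, 0.708, 0.657, -0.188]
wrist_force: [0.3, 1.4, -0.3]
opening: 0.704
```

```bash
python3 look.py side9
python3 - <<'E'
from h import *
p,d=snap('top','top9')
cv2.imwrite('pics/side9c.png',cv2.resize(cv2.imread('pics/side9.png')[60:340,180:500],None,fx=2.1,fy=2.1,interpolation=3))
print(ctrl.get_obs()['wrist_force'],ctrl.get_obs()['eef_pos'])
E
```

```text
2375 ((0.644170880317688, -0.051662519574165344), (0.18060679733753204, 0.12251310795545578), 86.29861450195312)
[[ 0.5772 -0.1378]
 [ 0.6995 -0.1457]
 [ 0.7111  0.0345]
 [ 0.5889  0.0424]]
dist to stop face [-0.0012 -0.0006  0.18    0.1794]
[-0.0087  0.5637  0.3227] [0.6614 0.1589 0.0986]
```

View pics/side9c.png

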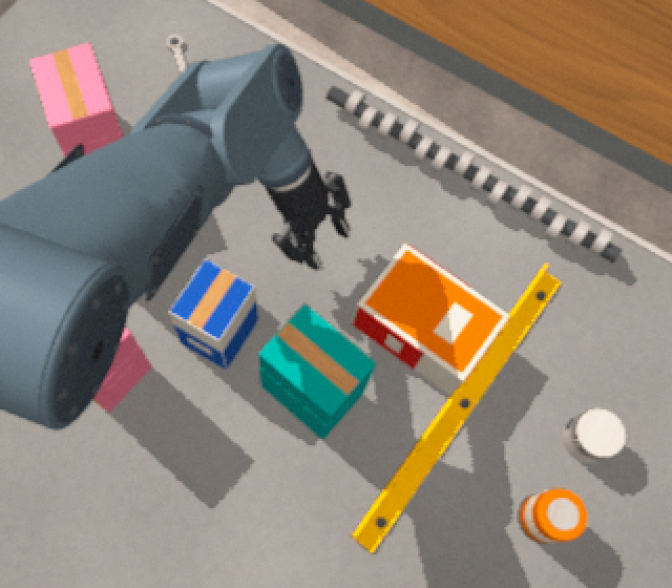

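View pics/top9.png

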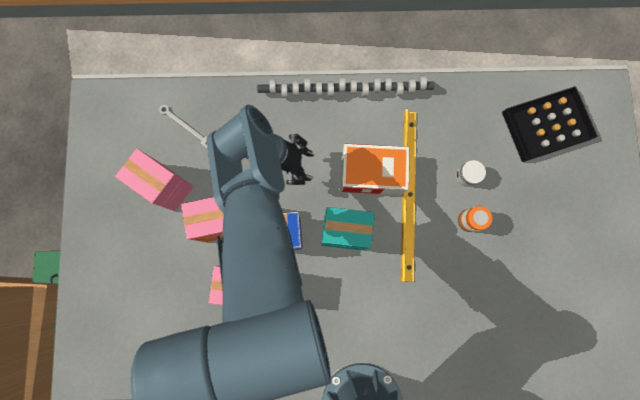

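The carton lies lid up and flush against the stop: crop corners (505,320) and (462,385) in the side view, leading end at column 408 in the top view. The blue carton, piston, filter and look-alikes are where they were, and the fingers are clear. Handing in.

```bash
python3 -c "
from bench import ctrl
print(ctrl.hand_in(), ctrl.get_obs()['time_s'])"
```

```text
the job is handed in; nothing more can be done
the job is handed in; nothing more can be done
```

The red carton now lies flat against the yellow stop with its orange lid face up, and I handed the job in at about 7.6 s of the 48 s allowed. I tipped it with both fingertips about 150 mm up the lid face. Then I pushed its rear end about 45 mm above the bench until the force reached 17 N and it stopped moving.

**Flushness:** after the fingers backed off about 75 mm, the two leading corners measured -1.2 and -0.6 mm from the stop face. That is zero within the 2 mm camera calibration. The yaw error is about 0.3°.

**Other objects:** by eye in the last side and top pictures, the blue carton, piston, oil filter and look-alikes stand where they were. I did not re-measure their positions.

No checks failed or disagreed. The hand-in call printed only its standard message, with no verdict.

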